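# Shut and hasp the case that has its vise back

## Task

Each of the two small swivel vises has its own plywood case. One vise has been put back in its case, the other is still in use on the bench: shut the lid of the case that has its vise in it, then swing its hasp down over the staple until it lies flat against the front. Leave the other case standing open for its vise, as it is, and do not disturb the vises or the tools lying about.

Things in the scene. Friction and masses are not known exactly. Their poses are not given: they have to be found in the camera images.
- case_left: Plywood case fixed to the bench, on the robot's left: open tray 115 deep (x) by 175 wide (y) by 80 mm high, 8 mm boards, with a hinged hood-shaped lid 75 mm deep (155 mm high when shut). Origin: centre of its underside; z up; its front, with the hasp, faces its own -x: outward, away from the other case. A staple stands 20 mm out from mid-front, 52 to 68 mm up.
- case_left_hinge (a point): Middle of the lid's hinge line: upper rear edge of the tray, 57.5 mm behind (+x) the case's centre and 80 mm up; the hinge line runs along the case's y axis.
- case_left_lid (a joint): Lid angle, rad: 0 shut, grows as the lid's front rises, stop at 1.5; starts open at 1.25 to 1.42. Stiff friction hinge, about 0.34 N m: the lid stays at any angle, neither falls shut nor springs back; 3 to 6 N near its front turns it.
- case_left_edge (a point): Point on the lid: front middle of its flat top. With the lid shut it lies 57.5 mm before the case's centre, 155 mm up; it moves with the lid. From here the 8 mm top board runs on 18 mm forward as an overhanging thumb edge, above the hasp.
- case_left_hasp_pin (a point): Middle of the hasp's hinge pin, on the lid's front, 8 mm above the lid's lower rim and 6 mm out from the front (88 mm above the bench with the lid shut). It moves with the lid; the pin runs along the case's y axis.
- case_left_hasp (a joint): Angle of the hasp strap against the lid's front, rad: 0 hanging flat with its slot over the staple, 1.57 straight out, growing as it swings out and up, stop at 2.7; starts at 1.3 to 2.2. Stays where it is put (friction 0.04 N m, about 1 N at its end).
- case_left_hasp_tip (a point): Middle of the free end of the steel hasp strap: 70 mm from the pin, 32 mm wide (24 mm at the last 12), 4 mm thick, slot 11 by 26 mm centred 28 mm from the pin. When flat, the staple stands 12 mm out through the slot and this end is 18 mm above the bench.
- case_right: Plywood case fixed to the bench, on the robot's right: open tray 115 deep (x) by 175 wide (y) by 80 mm high, 8 mm boards, with a hinged hood-shaped lid 75 mm deep (155 mm high when shut). Origin: centre of its underside; z up; its front, with the hasp, faces its own -x: outward, away from the other case. A staple stands 20 mm out from mid-front, 52 to 68 mm up.
- case_right_hinge (a point): Middle of the lid's hinge line: upper rear edge of the tray, 57.5 mm behind (+x) the case's centre and 80 mm up; the hinge line runs along the case's y axis.
- case_right_lid (a joint): Lid angle, rad: 0 shut, grows as the lid's front rises, stop at 1.5; starts open at 1.25 to 1.42. Stiff friction hinge, about 0.34 N m: the lid stays at any angle, neither falls shut nor springs back; 3 to 6 N near its front turns it.
- case_right_edge (a point): Point on the lid: front middle of its flat top. With the lid shut it lies 57.5 mm before the case's centre, 155 mm up; it moves with the lid. From here the 8 mm top board runs on 18 mm forward as an overhanging thumb edge, above the hasp.
- case_right_hasp_pin (a point): Middle of the hasp's hinge pin, on the lid's front, 8 mm above the lid's lower rim and 6 mm out from the front (88 mm above the bench with the lid shut). It moves with the lid; the pin runs along the case's y axis.
- case_right_hasp (a joint): Angle of the hasp strap against the lid's front, rad: 0 hanging flat with its slot over the staple, 1.57 straight out, growing as it swings out and up, stop at 2.7; starts at 1.3 to 2.2. Stays where it is put (friction 0.04 N m, about 1 N at its end).
- case_right_hasp_tip (a point): Middle of the free end of the steel hasp strap: 70 mm from the pin, 32 mm wide (24 mm at the last 12), 4 mm thick, slot 11 by 26 mm centred 28 mm from the pin. When flat, the staple stands 12 mm out through the slot and this end is 18 mm above the bench.
- vise: The small grey swivel vise that has been put away: it stands in one of the two cases, 78 mm round foot, 100 mm long bed along its y, 92 mm high, about 1.6 kg. Origin: centre of its underside, z up.
- packing: Plain wooden packing block, 40 by 100 by 30 mm, lying alone in the other case. Origin: centre of its underside.
- vise_in_use: A second vise of the same pattern, with an 80 mm aluminium bar in its jaws, standing out on the bench beyond the cases. Origin: centre of its underside. A bystander.
- hammer: Hammer, 260 mm, lying beyond the right case. A bystander.
- file: Flat file with handle, 275 mm, lying beyond the left case. A bystander.

How it is judged:
On the way, in this order (a step that is already met when the one before it is completed fails the run):
1. the lid of the case that holds the vise is shut (within 0.04 rad), its hasp still swung clear of the staple (over 0.5 rad) (((x of vise in the frame of case_left between -0.05 and 0.05 m and y of vise in the frame of case_left between -0.08 and 0.08 m and value of joint case_left_lid below 0.04 rad and value of joint case_left_hasp above 0.5 rad) or (x of vise in the frame of case_right between -0.05 and 0.05 m and y of vise in the frame of case_right between -0.08 and 0.08 m and value of joint case_right_lid below 0.04 rad and value of joint case_right_hasp above 0.5 rad))), for 0.2 s.
2. with that lid shut, its hasp is down over the staple (within 0.15 rad of flat) (((x of vise in the frame of case_left between -0.05 and 0.05 m and y of vise in the frame of case_left between -0.08 and 0.08 m and value of joint case_left_lid below 0.04 rad and value of joint case_left_hasp below 0.15 rad) or (x of vise in the frame of case_right between -0.05 and 0.05 m and y of vise in the frame of case_right between -0.08 and 0.08 m and value of joint case_right_lid below 0.04 rad and value of joint case_right_hasp below 0.15 rad))), for 0.2 s.
At the end, for the whole second after the job is handed in: The vise still stands in its case; that case's lid is shut (within 0.04 rad) and its hasp lies over the staple (within 0.15 rad of flat); the other case's lid still stands open (over 1.1 rad) with its hasp off (over 1.1 rad) (((x of vise in the frame of case_left between -0.05 and 0.05 m and y of vise in the frame of case_left between -0.08 and 0.08 m and value of joint case_left_lid below 0.04 rad and value of joint case_left_hasp below 0.15 rad and value of joint each of case_right_lid, case_right_hasp above 1.1 rad and linear speed of vise below 0.02 m/s) or (x of vise in the frame of case_right between -0.05 and 0.05 m and y of vise in the frame of case_right between -0.08 and 0.08 m and value of joint case_right_lid below 0.04 rad and value of joint case_right_hasp below 0.15 rad and value of joint each of case_left_lid, case_left_hasp above 1.1 rad and linear speed of vise below 0.02 m/s))); the robot touches nothing.
It fails at once if the lid or hasp of the case without the vise is moved by more than 25 mm at its edge or end ((x of vise in the frame of case_left between -0.05 and 0.05 m and y of vise in the frame of case_left between -0.08 and 0.08 m and distance of any of case_right_edge, case_right_hasp_tip from where it was at the start of the episode above 0.025 m) or (x of vise in the frame of case_right between -0.05 and 0.05 m and y of vise in the frame of case_right between -0.08 and 0.08 m and distance of any of case_left_edge, case_left_hasp_tip from where it was at the start of the episode above 0.025 m)).
It fails at once if the vise in the case, the packing block, the vise in use, the hammer or the file is shifted by more than 25 mm (distance of any of vise, packing, vise_in_use, hammer, file from where it was at the start of the episode above 0.025 m).
It also fails if it takes over 45 s, if anything falls off the work surface, if the arm or the gripper's body presses on something with over 40 N, if the wrist force passes 120 N, or if a joint passes its speed limit or range.

## Robot

A 7-joint arm with a two-finger parallel gripper is mounted at the origin on the work surface. World frame = base frame: x ahead of the robot, y to its left, z up, the work surface at z = 0. Lengths are in m, angles in rad, forces in N, time in s.
With the tool pointing down it reaches from about 0.425 to 0.95 m from the base axis. Payload 4.7 kg.
Tool frame: the origin (TCP) lies at the very end of the fingers, on their centre line; the grasp point (between the pads) lies manip.hold_point_z behind it (manip.hold_point_z is the distance from the TCP to the grasp point, in m); z points along the fingers, y is the line along which they close (so a half turn about z gives the same grasp; the last joint's range is limited). The gripper opens to 85 mm and grips with 20 to 120 N. Pads are 22 mm wide; open, the fingers measure 114 mm over their backs; the gripper's body (76 mm by 85 mm) begins 54 mm behind the grasp point. The pads swing forward as they close: fully open they stand 13 mm farther back than shut.
Start: joints at [-1.363, 0.469, -0.049, 1.532, 0.024, 1.141, -0.082], TCP at [0.158, 0.656, 0.231] pointing down, gripper open.
Joint ranges: [-2.59, 2.59], [-0.33, 1.99], [-1.39, 1.29], [0.1, 2.45], [-1.04, 4.18], [0.21, 1.99], [-2.66, 2.66]. Speed limits (rad/s): [2.57, 2.57, 3.14, 3.14, 3.14, 3.14, 3.14].

## Interface

Orientations are given as a unit quaternion [w, x, y, z].
In Python, from cell import manip, eyes, telemetry gives the robot as it stands (manip), with the cameras (eyes) and the readings (telemetry).
- The arm moves only by the shell command python3 shift.py [FORCE], which reads ROWS from standard input. ROWS is one flat JSON list of numbers that holds 1 to 5 rows one after another, with no inner brackets; each row has 7 numbers: dx, dy, dz in m, then a rotation vector rx, ry, rz in rad, then the finger opening in m; each row is the pose to reach, as a shift and turn from the pose commanded when the command began, along the tool's axes at that moment; what a row does not reach only later rows make up. A row lasts 1/12 s, in which the tool goes at most 0.0417 m and 0.125 rad, less where a joint would pass 70% of its speed; a pose out of reach is approached as far as the arm can. The fingers move at their own pace and stop on an object; FORCE is the grip in N (left out, the last holds). Time passes only in rows, so rows that do not move let the fingers close. It prints the time, the measured TCP pose, the force, the opening and the grip force at its end. Input that does not fit is refused with a message, and nothing moves.
- telemetry.state(): the state, without advancing time (a new reading comes with each control period).
- eyes.camera(name): name is "scene" or "top" or "wrist"; returns a dict with "img" (420x560x3 uint8, red, green, blue), "fx", "fy", "cx", "cy" (pixels), "k1" (the pictures are not rectified: a ray, as slopes to the right and down, at radius r is drawn at 1 + k1 r^2 times it, then the intrinsics apply), "R" (3x3) and "t" (3): a world point X has camera coordinates R X + t; the wrist camera has in their place "mount" (4x4, takes a point from camera to tool coordinates, whose origin is the TCP and whose axes are the flange's). Camera axes: x right, y down, z forward; pixel columns grow to the right and rows downward; lengths in m; the calibration is good to about 2 mm. A picture is of the moment at which its call begins: read the wrist's pose just before it. There is no depth.
- manip.close_job(): hands the job in; it is judged then, once.
The state is a dict: "time": time; "joints": joint angles; "qd": joint speeds; "tau": joint torques, N m; "ee_pos": TCP position; "tool_rot": TCP orientation; "contact_force": force on the tool from outside, world axes, zero at the start; "moment": the same for the moment, N m; "gripper_width": finger opening in m; "grip_force": force on a finger pad.
Only numpy, scipy, OpenCV 4.12 (cv2) and the standard library are available. Lean on these libraries where they do the work, as an engineer would, in place of code of your own. Each camera call takes 0.05 s, during which the arm holds its last target. There are 200 camera calls.

## Working session

There is one attempt and no reset: what is moved stays moved. The work goes in short steps, Python scripts to look and compute and a shell command to move; the robot and the scene stay as the last step left them, time stands still between calls to the robot, and variables do not carry over. Pictures are saved under pics/ and viewed, at most 10 in all, crops included, and the job is handed in when it is done.

```bash
ls; mkdir -p pics
python3 - <<'E'
from cell import manip, eyes, telemetry
import cv2
for n in("scene","top"):
    c=eyes.camera(n); cv2.imwrite(f"pics/{n}0.png",c["img"][:,:,::-1]); print(n,c["fx"],c["fy"],c["cx"],c["cy"],c["k1"],c["R"],c["t"])
s=telemetry.state(); print(s["time"],s["ee_pos"],s["tool_rot"],manip.hold_point_z)
E
```

```text
cell.py
pics
shift.py
scene 539.107110109719 539.107110109719 280.1573303922504 211.22663612429227 -0.08768910783805924 [[-0.97621997  0.21670914 -0.00563235]
 [ 0.20643671  0.92138696 -0.32928705]
 [-0.06616994 -0.32261932 -0.94421307]] [ 0.57827743 -0.09331088  1.28673461]
top 453.58262693472693 453.58262693472693 281.5784227403701 202.79788704478958 -0.06120829152250294 [[ 0.01768392 -0.99981828  0.00711919]
 [-0.99383259 -0.01835675 -0.10936093]
 [ 0.10947174 -0.00514135 -0.99397661]] [-0.00138135  0.58897067  0.95815974]
0.1 [0.15821254 0.65565789 0.23037037] [-7.58320720e-05  1.18124726e-01  9.92998388e-01 -8.63497537e-04] 0.0187
```

View pics/scene0.png

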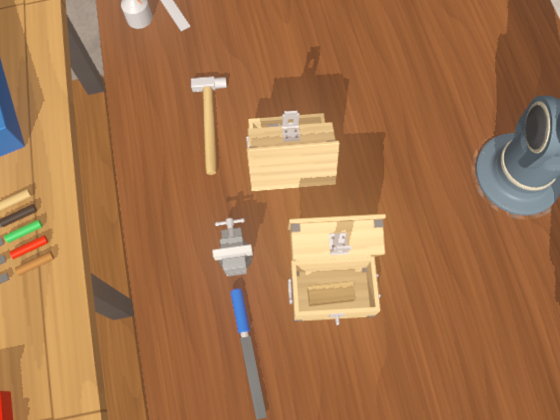

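View pics/top0.png

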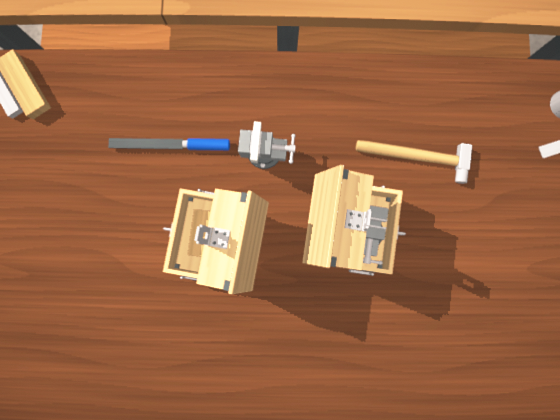

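The top view shows the vise in the right case (around 375,235) and the packing block in the left case (around 195,235). The right case's front faces −y, with its staple near (403,234). I'll zoom in on the right case in both views.

Run:
```python
import cv2,numpy as np
t=cv2.imread("pics/top0.png")[155:285,295:415]; s=cv2.imread("pics/scene0.png")[100:200,235:350]
t=cv2.resize(t,None,fx=4.4,fy=4.4,interpolation=2)[:, :]; s=cv2.resize(s,None,fx=2.3,fy=2.3,interpolation=2)
o=np.zeros((600,800,3),np.uint8); o[:t.shape[0],:t.shape[1]]=t; o[:s.shape[0],530:530+s.shape[1]]=s
cv2.imwrite("pics/crop.png",o)
```

```text
(no output)
```

View pics/crop.png

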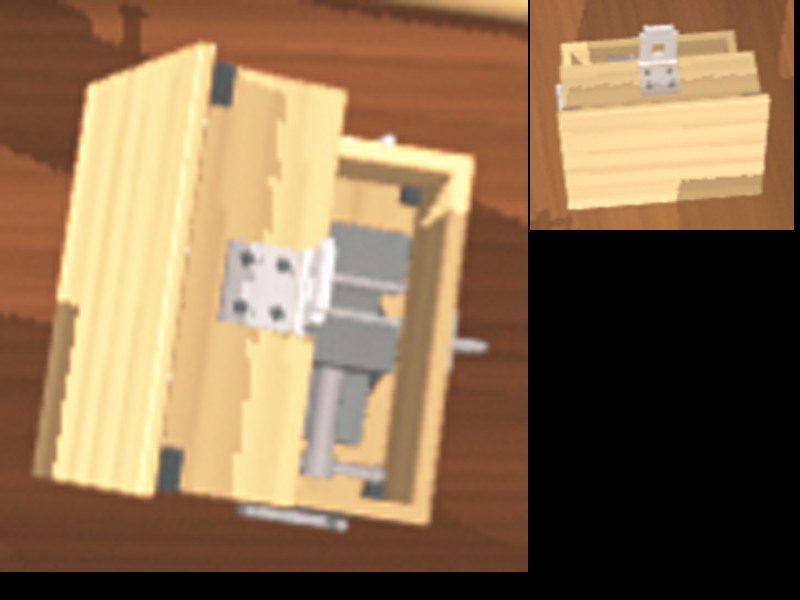

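```bash
cat > h.py <<'E'
import numpy as np,cv2
from scipy.optimize import least_squares
from scipy.spatial.transform import Rotation as Rn
CAM={}
def proj(c,X):
    p=np.atleast_2d(X)@np.array(c["R"]).T+c["t"]; s=p[:,:2]/p[:,2:]
    s=s*(1+c["k1"]*(s**2).sum(1,keepdims=True)); return s*[c["fx"],c["fy"]]+[c["cx"],c["cy"]]
def world(q,P):
    P=np.atleast_2d(P); c,s=np.cos(q[2]),np.sin(q[2])
    return np.c_[q[0]+c*P[:,0]-s*P[:,1], q[1]+s*P[:,0]+c*P[:,1], P[:,2]]
def lid(th,P):  # lid point as if shut, case frame
    P=np.atleast_2d(P).astype(float); r=P-[.0575,0,.08]
    return np.c_[.0575+r[:,0]*np.cos(th)+r[:,2]*np.sin(th),P[:,1],.08-r[:,0]*np.sin(th)+r[:,2]*np.cos(th)]
def hasp(h,d): return [-.0635-d*np.sin(h),0,.088-d*np.cos(h)]
E
python3 - <<'E'
from h import *
from cell import manip, eyes, telemetry
C={n:eyes.camera(n) for n in("scene","top")}
T=lambda x,y:(x/4.4+295,y/4.4+155); S=lambda x,y:((x-530)/2.3+235,y/2.3+100)
a=.0875
F=[-.0575,0,.08];E=[-.0755,0,.155];L=[-.0575,0,.08];P=lambda p,y:[p[0],y,p[2]]
def pts(q):
    tr=[P(F,-a),P(F,a),[-.0775,0,.06]]; th=np.array([P(E,-a),P(E,a),P(L,-a),P(L,a)]); hs=hasp(q[4],.07)
    return world(q,tr),world(q,lid(q[3],th)),world(q,lid(q[3],hs))
def res(q,full=False):
    t,l,h=pts(q)
    t3=proj(C["top"],np.r_[t,l,h])-[T(473,157),T(430,523),T(486,346),T(213,43),T(155,497),T(345,90),T(295,503),T(330,278)]
    s3=proj(C["scene"],np.r_[t[:2],l[:2],h])-[S(562,44),S(736,31),S(557,112),S(769,95),S(659,27)]
    return (t3,s3) if full else np.r_[t3.ravel(),s3.ravel()]
b=None
for h0 in(1.3,1.8,2.2):
    r=least_squares(res,[.5,-.2,1.5,1.33,h0],loss="soft_l1"); print(r.x,r.cost)
    if b is None or r.cost<b.cost:b=r
q=b.x; print(np.round(res(q,True)[0],1),np.round(res(q,True)[1],1)); t,l,h=pts(q); print(l,h)
np.save("q.npy",q)
print(world(q,lid(q[3],[[-.0575,0,.155]])))
E
```

```text
[ 0.53488762 -0.1744452   1.43984342  1.28459868  1.9744286 ] 13.522195959372576
[ 0.53488762 -0.17444521  1.43984344  1.28459879  1.97442837] 13.522195959389558
[ 0.53488762 -0.1744452   1.43984344  1.28459871  1.97442856] 13.522195959370668
[[-0.3 -0.1]
 [-0.8  0.1]
 [-1.5  0. ]
 [-1.8  1.8]
 [-2.1 -2.6]
 [ 1.   0.4]
 [ 0.2  0.9]
 [-0.8 -0. ]] [[-0.7 -1.2]
 [-1.5 -1.5]
 [ 1.9 -1.1]
 [-2.  -0.8]
 [-0.5 -1.1]]
[[ 0.63363898 -0.09475519  0.22876312]
 [ 0.46013734 -0.07190388  0.22876312]
 [ 0.62490745 -0.16105046  0.19032229]
 [ 0.45140581 -0.13819915  0.19032229]] [[ 0.54000854 -0.13556394  0.26785456]]
[[ 0.5475517  -0.07829152  0.21149528]]
```

The fit is consistent: the right case is at (0.535, −0.174), yaw 1.44, lid 1.28, hasp 1.97. My plan is to close the fingers, go in high between the two lids and push the right lid from behind. A helper will convert case-frame targets into tool-axis shifts.

```bash
cat >> h.py <<'E'
def go(*targets):
    "print tool-axis shifts from the present pose to case-frame targets (x,y,z)"
    from cell import manip, eyes, telemetry
    s=telemetry.state(); q=np.load("q.npy"); w,x,y,z=s["tool_rot"]; R=Rn.from_quat([x,y,z,w]).as_matrix()
    c=Rn.from_euler("z",q[2]).as_matrix().T
    print("t",round(s["time"],2),"case pos",np.round(c@(np.array(s["ee_pos"])-[q[0],q[1],0]),4),"R in case",np.round(c@R,2).tolist(),"F",np.round(s["contact_force"],1),"q",np.round(s["joints"],2))
    for t in targets: print(t,np.round(R.T@(world(q,t)[0]-s["ee_pos"]),4))
E
echo '[0, 0, -0.04, 0, 0, -0.05, 0, 0, 0, -0.08, 0, 0, -0.1, 0, 0, 0, -0.12, 0, 0, -0.106, 0, 0, 0, -0.14, 0, 0, -0.106, 0, 0, 0, -0.14, 0, 0, -0.106, 0]' | python3 shift.py 40
python3 -c "
from h import *
from cell import manip, eyes, telemetry
print(eyes.camera('wrist')['mount'])
go((.14,0,.37),(.14,0,.19))"
```

```text
time: 0.62
ee_pos: [0.1587, 0.6582, 0.3781]
tool_rot: [0.001, 0.065, 0.998, 0.006]
contact_force: [0.3, -0.0, 0.6]
gripper_width: 0.0257
grip_force: 0.0
[[ 4.76275718e-04 -9.59890723e-01 -2.80373988e-01  7.03995731e-02]
 [ 9.99999780e-01  5.86447782e-04 -3.09052108e-04  8.89304212e-04]
 [ 4.61080955e-04 -2.80373780e-01  9.59890791e-01 -1.42490544e-01]
 [ 0.00000000e+00  0.00000000e+00  0.00000000e+00  1.00000000e+00]]
t 0.67 case pos [0.7754 0.4817 0.3746] R in case [[0.0, 1.0, 0.01], [1.0, -0.0, -0.0], [-0.0, 0.01, -1.0]] F [0.8 0.4 0.5] q [-1.35  0.39 -0.06  1.33  0.03  1.42  0.02]
(0.14, 0, 0.37) [-0.4817 -0.6354  0.0009]
(0.14, 0, 0.19) [-0.4817 -0.6365  0.1809]
```

```bash
for k in 1; do :; done
echo '[-0.024, -0.032, 0, 0, 0, 0, 0, -0.048, -0.064, 0, 0, 0, 0, 0, -0.072, -0.096, 0, 0, 0, 0, 0, -0.096, -0.128, 0, 0, 0, 0, 0, -0.12, -0.16, 0, 0, 0, 0, 0]' | python3 shift.py >/dev/null
echo '[-0.024, -0.032, 0, 0, 0, 0, 0, -0.048, -0.064, 0, 0, 0, 0, 0, -0.072, -0.096, 0, 0, 0, 0, 0, -0.096, -0.128, 0, 0, 0, 0, 0, -0.12, -0.16, 0, 0, 0, 0, 0]' | python3 shift.py >/dev/null
echo '[-0.024, -0.032, 0, 0, 0, 0, 0, -0.048, -0.064, 0, 0, 0, 0, 0, -0.072, -0.096, 0, 0, 0, 0, 0, -0.096, -0.128, 0, 0, 0, 0, 0, -0.12, -0.16, 0, 0, 0, 0, 0]' | python3 shift.py >/dev/null
echo '[-0.024, -0.03, 0, 0, 0, 0, 0, -0.048, -0.06, 0, 0, 0, 0, 0, -0.072, -0.09, 0, 0, 0, 0, 0, -0.096, -0.12, 0, 0, 0, 0, 0, -0.12, -0.155, 0, 0, 0, 0, 0]' | python3 shift.py
python3 -c "
from h import *
go((.145,0,.30),(.145,0,.19))
from cell import manip, eyes, telemetry
cv2.imwrite('pics/s1.png',eyes.camera('top')['img'][:,:,::-1])"
```

```text
time: 2.33
ee_pos: [0.551, -0.036, 0.3695]
tool_rot: [-0.001, 0.065, 0.998, 0.0]
contact_force: [-0.2, 0.5, -0.2]
gripper_width: -0.0002
grip_force: 0.0
t 2.33 case pos [0.1394 0.0021 0.3695] R in case [[-0.0, 1.0, 0.0], [1.0, 0.0, 0.0], [0.0, 0.0, -1.0]] F [-0.2  0.5 -0.2] q [-0.46  0.18  0.54  1.65 -0.1   1.34  1.53]
(0.145, 0, 0.3) [-0.0023  0.0056  0.0695]
(0.145, 0, 0.19) [-0.0026  0.0056  0.1795]
```

View pics/s1.png

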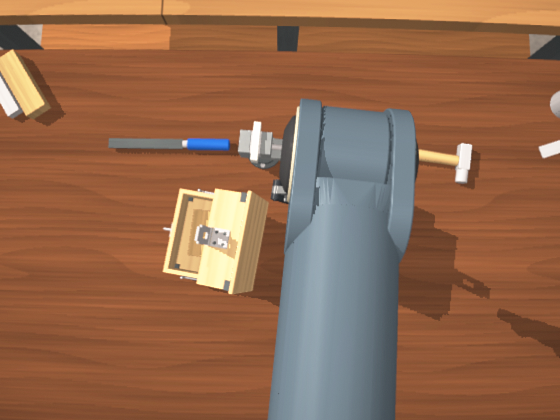

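The left case is untouched and the arm is over the gap between the lids. Descending.

```bash
echo '[0, 0.006, 0.035, 0, 0, 0, 0, 0, 0.006, 0.07, 0, 0, 0, 0, 0, 0.006, 0.105, 0, 0, 0, 0, 0, 0.006, 0.14, 0, 0, 0, 0, 0, 0.006, 0.175, 0, 0, 0, 0]' | python3 shift.py
echo '[0, -0.008, 0.005, 0, 0, 0, 0, 0, -0.016, 0.005, 0, 0, 0, 0, 0, -0.024, 0.005, 0, 0, 0, 0, 0, -0.032, 0.005, 0, 0, 0, 0, 0, -0.04, 0.005, 0, 0, 0, 0]' | python3 shift.py
python3 -c "
from h import *
go()
for th in np.arange(1.3,-.01,-.13): p=lid(th,[-.0425,0,.155])[0]; print(round(th,2),np.round(p+[.0145,0,0],3))"
```

```text
time: 2.8
ee_pos: [0.5502, -0.0292, 0.1933]
tool_rot: [-0.001, 0.065, 0.998, -0.0]
contact_force: [0.7, -0.1, 0.4]
gripper_width: 0.0004
grip_force: 0.0
time: 3.22
ee_pos: [0.5486, -0.0683, 0.1944]
tool_rot: [0.003, 0.065, 0.998, 0.002]
contact_force: [-0.1, 6.0, 8.3]
gripper_width: 0.0005
grip_force: 4.1
t 3.22 case pos [0.107  0.0002 0.1944] R in case [[0.0, 1.0, 0.0], [1.0, 0.0, -0.01], [-0.01, 0.0, -1.0]] F [-0.1  6.   8.3] q [-0.36  0.33  0.52  1.9  -0.2   0.96  1.69]
1.3 [0.118 0.    0.196]
1.17 [0.102 0.    0.201]
1.04 [0.086 0.    0.204]
0.91 [0.07  0.    0.205]
0.78 [0.054 0.    0.204]
0.65 [0.038 0.    0.2  ]
0.52 [0.022 0.    0.195]
0.39 [0.008 0.    0.187]
0.26 [-0.005  0.     0.178]
0.13 [-0.017  0.     0.167]
-0.0 [-0.028  0.     0.155]
```

```bash
echo '[0, -0.010, -0.004, 0, 0, 0, 0, 0, -0.02, -0.007, 0, 0, 0, 0, 0, -0.03, -0.009, 0, 0, 0, 0, 0, -0.04, -0.010, 0, 0, 0, 0, 0, -0.052, -0.010, 0, 0, 0, 0]' | python3 shift.py
echo '[0, -0.010, 0.002, 0, 0, 0, 0, 0, -0.02, 0.005, 0, 0, 0, 0, 0, -0.03, 0.009, 0, 0, 0, 0, 0, -0.038, 0.013, 0, 0, 0, 0, 0, -0.046, 0.018, 0, 0, 0, 0]' | python3 shift.py
python3 -c "
from h import *
go()"
```

```text
time: 3.63
ee_pos: [0.5402, -0.1214, 0.2022]
tool_rot: [0.001, 0.065, 0.998, 0.0]
contact_force: [0.6, 1.8, 1.1]
gripper_width: 0.0003
grip_force: 0.9
time: 4.05
ee_pos: [0.5338, -0.169, 0.1837]
tool_rot: [0.001, 0.066, 0.998, -0.001]
contact_force: [-0.8, -0.3, 4.4]
gripper_width: -0.0
grip_force: 1.5
t 4.05 case pos [0.0053 0.0018 0.1837] R in case [[0.0, 1.0, -0.0], [1.0, -0.0, -0.0], [-0.0, -0.0, -1.0]] F [-0.8 -0.3  4.4] q [-0.2   0.36  0.54  1.89 -0.22  0.95  1.89]
```

```bash
echo '[0, -0.012, 0.006, 0, 0, 0, 0, 0, -0.02, 0.012, 0, 0, 0, 0, 0, -0.03, 0.020, 0, 0, 0, 0, 0, -0.035, 0.026, 0, 0, 0, 0, 0, -0.036, 0.03, 0, 0, 0, 0]' | python3 shift.py
echo '[0, 0, 0.002, 0, 0, 0, 0, 0, 0, 0.003, 0, 0, 0, 0, 0, 0, 0.003, 0, 0, 0, 0]' | python3 shift.py
python3 -c "
from h import *
go()
from cell import manip, eyes, telemetry
cv2.imwrite('pics/s2.png',eyes.camera('scene')['img'][60:240,180:400,::-1].repeat(3,0).repeat(3,1))"
```

```text
time: 4.47
ee_pos: [0.5279, -0.2029, 0.1548]
tool_rot: [-0.002, 0.066, 0.998, 0.001]
contact_force: [-14.3, 5.8, 45.9]
gripper_width: 0.0003
grip_force: 23.2
time: 4.72
ee_pos: [0.5279, -0.2029, 0.1548]
tool_rot: [-0.001, 0.066, 0.998, 0.001]
contact_force: [-13.7, 4.7, 37.0]
gripper_width: 0.0004
grip_force: 18.6
t 4.72 case pos [-0.0291  0.0032  0.1548] R in case [[0.0, 1.0, 0.0], [1.0, -0.0, 0.0], [0.0, 0.0, -1.0]] F [-13.7   4.7  37. ] q [-0.12  0.41  0.53  1.9  -0.26  0.91  1.98]
```

View pics/s2.png

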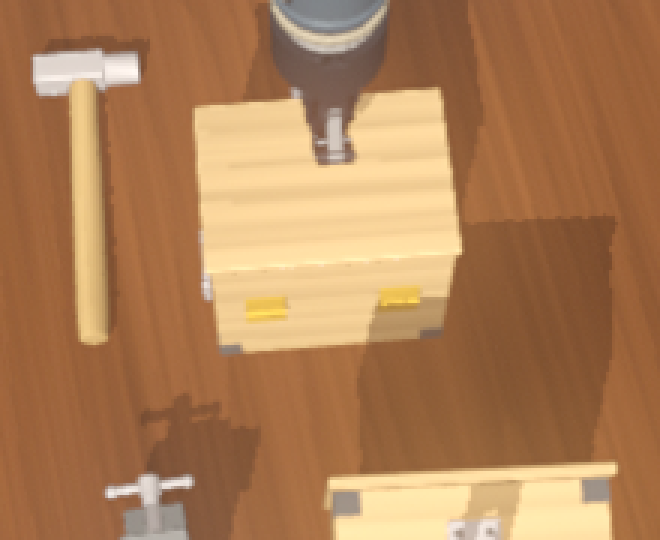

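The lid is shut: TCP z is 0.155, which is the lid's top height, and it holds under 37 N. Next I lift, move out in front, and tilt the tool 45° towards the case front.

```bash
echo '[0, 0, -0.03, 0, 0, 0, 0, 0, -0.01, -0.065, 0, 0, 0, 0, 0, -0.045, -0.085, 0, 0, 0, 0, 0, -0.085, -0.09, 0, 0, 0, 0, 0, -0.125, -0.09, 0, 0, 0, 0]' | python3 shift.py>/dev/null
echo '[0, -0.03, 0, -0.1, 0, 0, 0, 0, -0.05, 0, -0.2, 0, 0, 0, 0, -0.05, 0, -0.3, 0, 0, 0, 0, -0.05, 0, -0.4, 0, 0, 0, 0, -0.05, 0, -0.5, 0, 0, 0]' | python3 shift.py
echo '[0, 0, 0, -0.1, 0, 0, 0, 0, 0, 0, -0.2, 0, 0, 0, 0, 0, 0, -0.285, 0, 0, 0, 0, 0, 0, -0.285, 0, 0, 0]' | python3 shift.py
python3 -c "
from h import *
go((-.14,0,.154))
from cell import manip, eyes, telemetry
cv2.imwrite('pics/s3.png',eyes.camera('scene')['img'][20:200,180:400,::-1].repeat(3,0).repeat(3,1))
cv2.imwrite('pics/s4.png',eyes.camera('top')['img'][130:310,290:510,::-1].repeat(3,0).repeat(3,1))"
```

```text
time: 5.6
ee_pos: [0.5058, -0.3763, 0.2398]
tool_rot: [0.017, 0.064, 0.966, 0.249]
contact_force: [0.8, 0.1, -0.4]
gripper_width: 0.0004
grip_force: 0.0
time: 5.93
ee_pos: [0.5038, -0.3776, 0.2355]
tool_rot: [0.023, 0.064, 0.921, 0.384]
contact_force: [-1.2, 0.3, -1.0]
gripper_width: 0.0002
grip_force: 0.0
t 5.93 case pos [-0.2055  0.0043  0.2355] R in case [[0.01, 0.7, 0.71], [1.0, -0.01, 0.0], [0.01, 0.71, -0.7]] F [-1.2  0.3 -1. ] q [ 0.6   0.7   0.4   1.4  -0.74  1.75  2.55]
(-0.14, 0, 0.154) [-0.0046 -0.0117  0.1039]
```

View pics/s3.png

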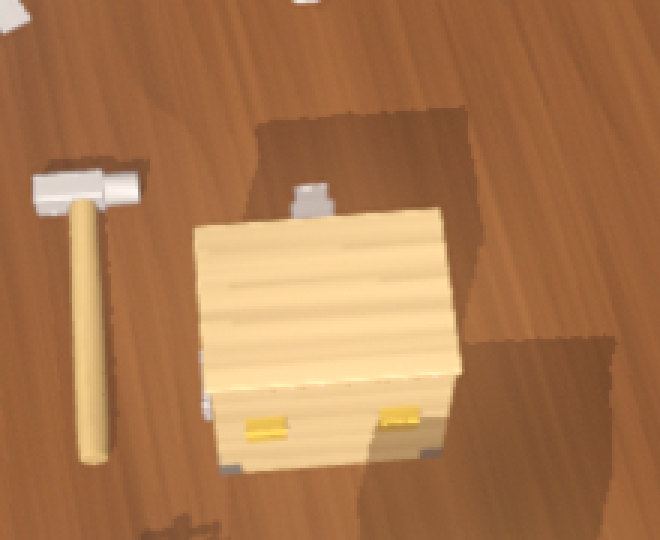

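View pics/s4.png

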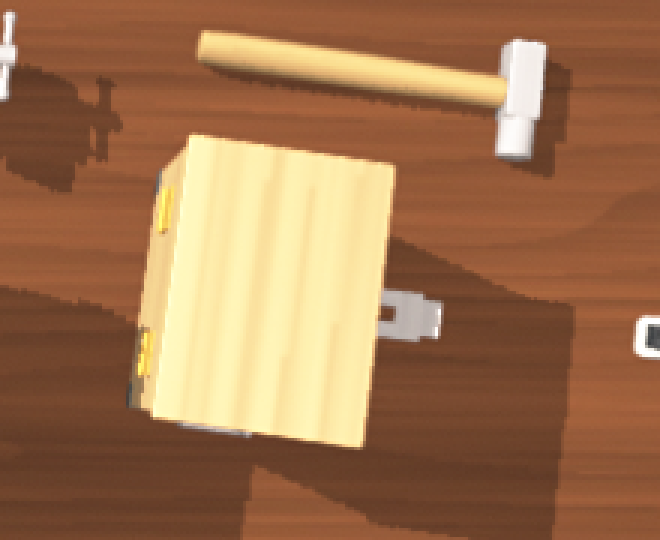

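Both views show the lid shut and the hasp sticking out, with its tip at about (437,236) in the full top view. Checking the hasp angle while moving in.

```bash
echo '[0, 0, 0.02, 0, 0, 0, 0, -0.002, -0.005, 0.05, 0, 0, 0, 0, -0.004, -0.010, 0.08, 0, 0, 0, 0, -0.0045, -0.012, 0.104, 0, 0, 0, 0, -0.0045, -0.012, 0.104, 0, 0, 0, 0]' | python3 shift.py
python3 -c "
from h import *
from cell import manip, eyes, telemetry
q=np.load('q.npy');c=eyes.camera('top');c2=eyes.camera('scene')
for h in(1.6,1.8,1.97,2.1): print(h,proj(c,world(q,hasp(h,.07))),'meas 437.3,236', proj(c2,world(q,hasp(h,.07))),'meas',310/3+180,183/3+20)
go((-.108,0,.12),(-.113,0,.086),(-.104,0,.045),(-.094,0,.026),(-.075,0,.020))"
```

```text
time: 6.45
ee_pos: [0.5199, -0.3048, 0.1563]
tool_rot: [0.022, 0.058, 0.921, 0.384]
contact_force: [0.6, 0.7, -0.7]
gripper_width: -0.0001
grip_force: 0.0
1.6 [[434.64458112 237.03534564]] meas 437.3,236 [[282.75650551  84.65508336]] meas 283.3333333333333 81.0
1.8 [[436.10155477 236.66812563]] meas 437.3,236 [[282.81829506  82.07032517]] meas 283.3333333333333 81.0
1.97 [[436.24711652 236.20037038]] meas 437.3,236 [[282.95469043  80.73224356]] meas 283.3333333333333 81.0
2.1 [[435.65083467 235.75196133]] meas 437.3,236 [[283.10999437  80.28330302]] meas 283.3333333333333 81.0
t 6.55 case pos [-0.1367 -0.0031  0.1594] R in case [[-0.0, 0.71, 0.71], [1.0, 0.0, 0.0], [-0.0, 0.71, -0.71]] F [0.4 0.1 0.3] q [ 0.53  0.71  0.36  1.57 -0.77  1.56  2.6 ]
(-0.108, 0, 0.12) [ 0.003  -0.0075  0.0481]
(-0.113, 0, 0.086) [ 0.0031 -0.035   0.0686]
(-0.104, 0, 0.045) [ 0.0031 -0.0576  0.104 ]
(-0.094, 0, 0.026) [ 0.0031 -0.064   0.1245]
(-0.075, 0, 0.02) [ 0.003  -0.0548  0.1422]
```

q7 is at 2.60, close to its 2.66 limit, so I turn the tool a quarter turn about its own axis. The closed fingers work just as well that way.

```bash
echo '[0, 0, 0, 0, 0, 0.12, 0, 0, 0, 0, 0, 0, 0.24, 0, 0, 0, 0, 0, 0, 0.36, 0, 0, 0, 0, 0, 0, 0.48, 0, 0, 0, 0, 0, 0, 0.6, 0]' | python3 shift.py>/dev/null
echo '[0, 0, 0, 0, 0, 0.12, 0, 0, 0, 0, 0, 0, 0.24, 0, 0, 0, 0, 0, 0, 0.36, 0, 0, 0, 0, 0, 0, 0.48, 0, 0, 0, 0, 0, 0, 0.6, 0]' | python3 shift.py>/dev/null
echo '[0, 0, 0, 0, 0, 0.12, 0, 0, 0, 0, 0, 0, 0.24, 0, 0, 0, 0, 0, 0, 0.36, 0, 0, 0, 0, 0, 0, 0.37, 0, 0, 0, 0, 0, 0, 0.37, 0]' | python3 shift.py>/dev/null
python3 -c "
from h import *
go((-.110,0,.118),(-.114,0,.084),(-.104,0,.045),(-.094,0,.026),(-.075,0,.020))"
```

```text
t 7.8 case pos [-0.1391 -0.003   0.1597] R in case [[0.71, 0.0, 0.7], [0.01, -1.0, -0.0], [0.7, 0.0, -0.71]] F [-0.3 -0.3 -0.2] q [ 0.34  0.79  0.68  1.58 -0.92  1.69  1.16]
(-0.11, 0, 0.118) [-0.0088 -0.0031  0.0501]
(-0.114, 0, 0.084) [-0.0356 -0.0033  0.0714]
(-0.104, 0, 0.045) [-0.056  -0.0034  0.1061]
(-0.094, 0, 0.026) [-0.0622 -0.0035  0.1267]
(-0.075, 0, 0.02) [-0.053  -0.0035  0.1443]
```

```bash
echo '[-0.003, -0.001, 0.025, 0, 0, 0, 0, -0.009, -0.003, 0.05, 0, 0, 0, 0, -0.018, -0.003, 0.057, 0, 0, 0, 0, -0.027, -0.003, 0.064, 0, 0, 0, 0, -0.0355, -0.003, 0.0712, 0, 0, 0, 0]' | python3 shift.py
python3 -c "
from h import *
go((-.114,0,.084),(-.104,0,.045),(-.094,0,.026),(-.075,0,.020))"
```

```text
time: 8.22
ee_pos: [0.5198, -0.2876, 0.0827]
tool_rot: [-0.251, 0.694, 0.61, 0.288]
contact_force: [-0.7, 0.0, 0.8]
gripper_width: 0.0003
grip_force: 0.2
t 8.22 case pos [-0.1141  0.0002  0.0827] R in case [[0.71, 0.0, 0.71], [0.0, -1.0, -0.0], [0.71, 0.0, -0.71]] F [-0.7  0.   0.8] q [ 0.33  0.86  0.64  1.66 -0.96  1.58  1.23]
(-0.114, 0, 0.084) [ 0.001   0.0002 -0.0008]
(-0.104, 0, 0.045) [-0.0194  0.0001  0.0338]
(-0.094, 0, 0.026) [-0.0258  0.      0.0544]
(-0.075, 0, 0.02) [-0.0165  0.      0.072 ]
```

```bash
echo '[-0.008, 0, 0.012, 0, 0, 0, 0, -0.015, 0, 0.024, 0, 0, 0, 0, -0.0195, 0, 0.034, 0, 0, 0, 0, -0.023, 0, 0.044, 0, 0, 0, 0, -0.026, 0, 0.054, 0, 0, 0, 0]' | python3 shift.py
python3 -c "
from h import *
go((-.085,0,.023),(-.075,0,.020))
from cell import manip, eyes, telemetry
cv2.imwrite('pics/s5.png',eyes.camera('wrist')['img'][:,:,::-1])"
```

```text
time: 8.63
ee_pos: [0.5222, -0.2662, 0.0251]
tool_rot: [-0.252, 0.694, 0.609, 0.288]
contact_force: [0.5, -0.7, -0.1]
gripper_width: 0.0001
grip_force: 0.3
t 8.63 case pos [-0.0926  0.0006  0.0251] R in case [[0.71, 0.0, 0.71], [0.0, -1.0, 0.0], [0.71, 0.0, -0.71]] F [ 0.5 -0.7 -0.1] q [ 0.34  0.91  0.57  1.7  -0.99  1.48  1.27]
(-0.085, 0, 0.023) [0.0039 0.0006 0.0069]
(-0.075, 0, 0.02) [0.0089 0.0006 0.0161]
```

View pics/s5.png

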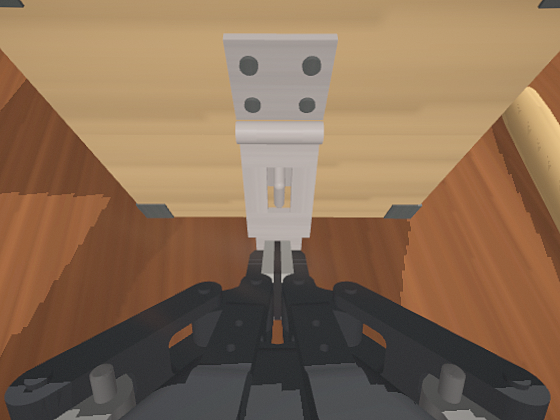

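The hasp is most of the way down. Its slot (278,187) is lined up with the staple, and the fingertips are pressing its end at (278,245). Now I push it in flat.

```bash
echo '[0.002, 0.0006, 0.004, 0, 0, 0, 0, 0.004, 0.0006, 0.007, 0, 0, 0, 0, 0.006, 0.0006, 0.010, 0, 0, 0, 0, 0.008, 0.0006, 0.014, 0, 0, 0, 0, 0.009, 0.0006, 0.016, 0, 0, 0, 0]' | python3 shift.py
python3 -c "
from h import *
go((-.07,0,.021))"
echo '[0.001, 0, 0.001, 0, 0, 0, 0, 0.002, 0, 0.002, 0, 0, 0, 0, 0.003, 0, 0.003, 0, 0, 0, 0, 0.003, 0, 0.003, 0, 0, 0, 0]' | python3 shift.py
python3 -c "
from h import *
go((-.07,0,.021))
from cell import manip, eyes, telemetry
cv2.imwrite('pics/s6.png',eyes.camera('wrist')['img'][:,:,::-1])"
```

```text
time: 9.1
ee_pos: [0.5255, -0.2484, 0.0217]
tool_rot: [-0.252, 0.694, 0.61, 0.288]
contact_force: [0.9, -0.4, 0.4]
gripper_width: 0.0003
grip_force: 0.3
t 9.1 case pos [-0.0745 -0.0003  0.0217] R in case [[0.71, 0.0, 0.71], [0.0, -1.0, -0.0], [0.71, 0.0, -0.71]] F [ 0.9 -0.4  0.4] q [ 0.32  0.9   0.55  1.72 -1.    1.45  1.26]
(-0.07, 0, 0.021) [ 0.0027 -0.0003  0.0037]
time: 9.43
ee_pos: [0.5258, -0.2446, 0.0213]
tool_rot: [-0.252, 0.694, 0.61, 0.288]
contact_force: [0.7, -1.0, -0.4]
gripper_width: -0.0001
grip_force: 0.0
t 9.43 case pos [-0.0708 -0.0001  0.0213] R in case [[0.71, 0.0, 0.71], [0.0, -1.0, 0.0], [0.71, 0.0, -0.71]] F [ 0.7 -1.  -0.4] q [ 0.32  0.89  0.54  1.73 -1.    1.45  1.26]
(-0.07, 0, 0.021) [ 0.0003 -0.0001  0.0008]
```

View pics/s6.png

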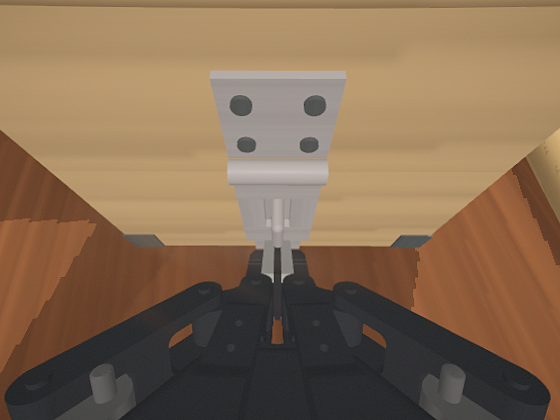

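The strap is nearly flat and the staple is standing through the slot, but there is no contact force yet. I'll press a little farther until it rises.

```bash
echo '[0.0015, 0, 0.0015, 0, 0, 0, 0, 0.003, 0, 0.003, 0, 0, 0, 0, 0.003, 0, 0.003, 0, 0, 0, 0]' | python3 shift.py
echo '[0.001, 0, 0.001, 0, 0, 0, 0, 0.002, 0, 0.002, 0, 0, 0, 0, 0.002, 0, 0.002, 0, 0, 0, 0]' | python3 shift.py
```

```text
time: 9.73
ee_pos: [0.5257, -0.2438, 0.0212]
tool_rot: [-0.25, 0.696, 0.61, 0.286]
contact_force: [-0.7, -6.5, 0.7]
gripper_width: -0.0004
grip_force: 3.3
time: 9.98
ee_pos: [0.5257, -0.2436, 0.0212]
tool_rot: [-0.248, 0.697, 0.609, 0.285]
contact_force: [-2.5, -10.9, 2.1]
gripper_width: -0.0003
grip_force: 5.6
```

It has stopped firmly against the front at 11 N. Backing straight out, then up and away, to check.

```bash
echo '[-0.007, 0, -0.007, 0, 0, 0, 0, -0.02, 0, -0.02, 0, 0, 0, 0, -0.02, 0, -0.045, 0, 0, 0, 0, -0.02, 0, -0.08, 0, 0, 0, 0, -0.02, 0, -0.115, 0, 0, 0, 0]' | python3 shift.py
python3 -c "
from h import *
go()
from cell import manip, eyes, telemetry
w=eyes.camera('wrist')['img'][:300,130:430,::-1]
t=eyes.camera('top')['img'][150:300,150:420,::-1]
o=np.zeros((600,800,3),np.uint8);o[:300,:300]=w;t=t.repeat(2,0).repeat(2,1);o[300:,:540]=t
s=eyes.camera('scene')['img'][60:210,200:400,::-1].repeat(2,0).repeat(2,1);o[:300,320:720]=s
cv2.imwrite('pics/s7.png',o)"
```

```text
time: 10.4
ee_pos: [0.5137, -0.332, 0.0886]
tool_rot: [-0.254, 0.694, 0.609, 0.288]
contact_force: [0.7, -1.0, 0.2]
gripper_width: 0.0001
grip_force: 0.0
t 10.4 case pos [-0.159   0.0004  0.0886] R in case [[0.71, 0.0, 0.71], [0.0, -1.0, 0.0], [0.71, -0.0, -0.71]] F [ 0.7 -1.   0.2] q [ 0.42  0.87  0.59  1.57 -0.91  1.61  1.21]
```

View pics/s7.png

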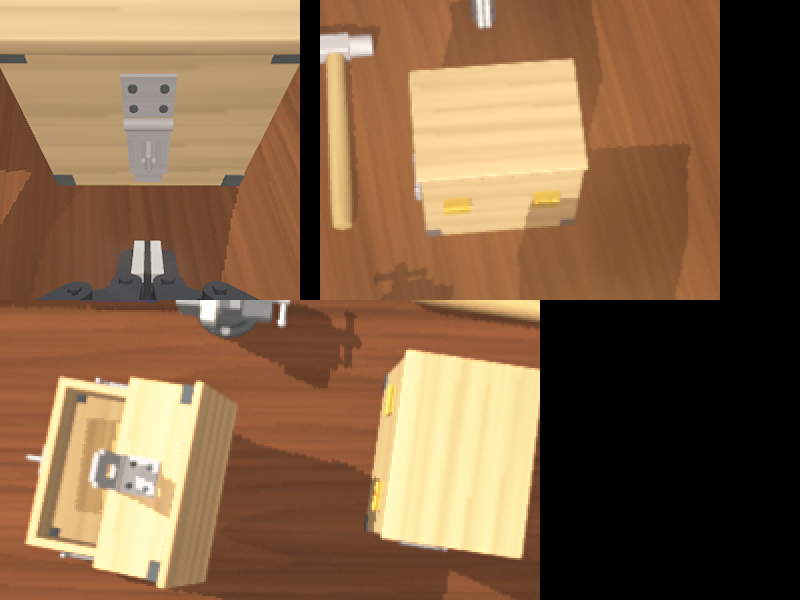

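The strap lies flat over the staple, the lid is shut, the left case is still open, and the robot is clear. Handing in.

```bash
python3 -c "
from cell import manip, eyes, telemetry
print(manip.close_job())"
```

```text
the job is handed in; nothing more can be done
None
```

I shut the lid of the right case, which holds the vise, and swung its hasp flat over the staple. The left case still stands open, the final pictures show nothing else disturbed, and I handed the job in about 10.5 s into the 45 s limit; no verdict was returned.

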